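Hold the cell holder against the photometer's light seal while it is screwed down

ROBOT

A 6-joint arm with a two-finger parallel gripper is mounted at the origin on a cart in front of the work surface, level with it; the furniture and walls round the work are solid. World frame = base frame: x ahead of the robot, y to its left, z up, the work surface at z = 0. Lengths are in m, angles in rad, forces in N, time in s.
With the tool pointing down it reaches from about 0.25 to 0.775 m from the base axis. Payload 4 kg.
Tool frame: the origin (TCP) lies at the centre of the arm's flange, where the gripper is bolted on; the fingertips stand 173 mm ahead of it and the grasp point (between the pads) lies 155 mm ahead of it (robot.tip_extent is the z of the fingertips in the tool frame, in m); z points along the fingers, y is the line along which they close (so a half turn about z gives the same grasp; the last joint's range is limited). The gripper opens to 85 mm and grips with 20 to 120 N. Pads are 22 mm wide; open, the fingers measure 114 mm over their backs; the gripper's body (76 mm by 85 mm) begins 54 mm behind the grasp point. The pads swing forward as they close: fully open they stand 13 mm farther back than shut.
Start: joints at [1.043, 0.087, 1.371, -0, 1.684, -0.103], TCP at [0.227, 0.501, 0.405] pointing down, gripper open.
Joint ranges: [-3.1, 3.1], [-0.76, 2.03], [0.27, 2.55], [-1.08, 4.22], [0.17, 2.65], [-2.57, 2.57]. Speed limits (rad/s): [2.79, 2.79, 3.14, 3.14, 3.14, 3.14].

INTERFACE

Orientations are given as a rotation vector (axis times angle).
In Python, from cell import robot gives the robot as it stands.
- The arm moves only by the shell command python3 -m crank 'ROWS'. ROWS is JSON, one flat list of numbers, 7 for each row, row after row: the shift along the tool's x, y, z in mm, then the turn, a rotation vector about the tool's x, y, z in rad, then the closure, from 0 (fully open) to 1 (shut). A call has exactly 8 rows; each row shifts and turns the commanded pose from where the row before left it, along the tool's axes as they then stand; what a row does not reach is not made up. A row lasts 1/10 s, in which the tool goes at most 50 mm and 8.59 degrees, less where a joint would pass 70% of its speed; a pose out of reach is approached as far as the arm can. A call is refused whole if a number of a shift passes 50 or a number of a turn 0.15, either way. A call with a gripper value outside its range is refused whole. The fingers move at their own pace and stop on an object; the grip force is fixed at half the most. Time passes only in rows, so rows that do not move let the fingers close, or fill a call up. It gives the time, the measured TCP pose, the force, the opening and the grip force at its end, in the units of the state.
- robot.observe(): the state, without advancing time (a new reading comes with each control period).
- robot.capture(name): name is "scene" or "side" or "wrist"; returns a dict with "img" (384x512x3 uint8, blue, green, red), "mtx" (3x3 intrinsics, pixels), "R" (3x3) and "t" (3): a world point X has camera coordinates R X + t; the wrist camera has in their place "hand_eye" (4x4, takes a point from camera to tool coordinates, whose origin is the TCP and whose axes are the flange's). Camera axes: x right, y down, z forward; pixel columns grow to the right and rows downward; lengths in m; the calibration is good to about 2 mm. The wrist camera is an equidistant fisheye: a pixel r from the principal point sees the ray r / f radians off the axis. A picture is of the moment at which its call begins: read the wrist's pose just before it. There is no depth.
- robot.hand_in(): hands the job in; it is judged then, once.
The state is a dict: "time_s": time; "joint_positions": joint angles; "qd": joint speeds; "joint_torque": joint torques, N m; "position": TCP position; "ee_rot": TCP orientation; "force": force on the tool from outside, world axes, zero at the start; "wrist_torque": the same for the moment, N m; "grip_width": finger opening in m; "finger_force": force on a finger pad.
Only numpy, scipy, OpenCV 4.12 (cv2) and the standard library are available. Lean on these libraries where they do the work, as an engineer would, in place of code of your own. Each camera call takes 0.05 s, during which the arm holds its last target. There are 200 camera calls.

TASK

Swing the photometer's compartment lid open by its tongue, right back past upright so that it is out of the way, then set the cell holder upright into the guideway on the compartment floor with its beam tube towards the round grey rubber seal. Slide it along the guideway against the seal and keep it pressed there steadily with about 11 N (at least 6, at most 16; never more than 24 N, which would crush the seal) so that a colleague can do up its screws: the job finishes while you are still holding and pressing it. Leave the beaker, the bottle and the screwdriver beside the photometer where they are.

Things in the scene. Friction and masses are not known exactly. Their poses are not given: they have to be found in the camera images.
- photometer: White and grey bench instrument, 250 (x) x 360 (y) x 120 mm high (keys on its right half reach 128), fixed. Origin: centre of underside; x to its rear, y to its left. Its left half holds the cell compartment, a well with walls at x -115 and +35, y -20 and +156 mm, floor at z 35, rim at 120 mm, shut by the lid at first. The round grey rubber seal stands out of the well's right (-y) wall.
- guide_floor (a point): Middle of the compartment floor, 35 mm above the bench, axes as the photometer's. The guideway runs through it along y, from y -60 to +80 mm: two aluminium rails 8 mm high, inner faces at x -31 and +31 mm, above them bevels that widen to about 69 mm at 12 mm height. The free seal's face (port_mouth) is 66 mm to its -y side, at the same x.
- lid (a joint): Angle of the grey compartment lid, 0 shut, 1.95 rad fully open; hinged along y at its rear edge, its front edge rises and swings back. A stiff hinge holds it at any angle; about 3 N at the tongue moves it.
- lid_hinge (a point): Point on the lid's hinge axis, half-way along it, 123 mm above the bench; the axis is parallel to the photometer's y. The tongue swings round it at 198 mm radius, straight forward (-x) of it when shut and straight above it at 1.57 rad. Leave it well past that (1.75 or more): an arm working in the compartment needs the room.
- lid_tongue (a point): Grip point on the lid's black tongue handle, which stands out forward from the middle of the lid's front edge: 30 mm wide (y), 10 mm thick, 43 mm long. The point is 16 mm from its free end, 27 mm in front of the lid's edge and the photometer's front, free air beneath. Pinch its 30 mm width from above; it can turn between the fingers as the lid swings. Moves with the lid.
- holder_mid (a point): Centre, 37.5 mm above the underside, of the loose aluminium cell holder, 250-490 g: block 36 x 36 mm, 75 high, on a foot 56 (x) x 88 (y, -38 to +50) x 8 mm; 3 mm play each side in the guideway. Black beam tube, 34 mm end flange, to -y, ending at y -52, axis 45 mm up; 2 brass screws on the foot at +y. Axes agree with the photometer's in place. Grip the block high up, on its +x and -x faces.
- tube_end (a point): Centre of the end face of the cell holder's beam tube (52 mm to the -y side of the block's middle, 45 mm above the holder's underside); moves with it.
- port_mouth (a point): Centre of the rubber seal's face when it is not pressed, 45 mm above the compartment floor, 22 mm off the right wall; fixed to the photometer, same axes. The tube's end meets the seal here and presses it towards -y.
- port_seal (a joint): How far the seal, a grey rubber ring 40 mm outside and 28 mm inside diameter on a bellows, is pressed in: 0 free, 0.010 m at its stop. Springs back with 2 N per mm, so 6 N is 3 mm, 11 N is 5.5 mm and 16 N is 8 mm; it is pressed in along the photometer's -y.
- beaker: Small empty glass beaker with a spout, 72 mm high, standing left of the photometer; leave it alone. Origin at the centre of its underside.
- bottle: Glass reagent bottle with an orange screw cap, 104 mm high, standing left of the photometer behind the beaker; leave it alone. Origin at the centre of its underside.
- screwdriver: Screwdriver 190 mm long lying on the bench in front of the photometer; leave it alone. Origin at its middle, underneath.

How it is judged:
By the outcome, as a careful person would: the job done as asked, in the order asked, and still so for the second after the job is handed in, while the arm keeps its last pose, push and grip.
It also fails if it takes over 58 s, if anything falls off the work surface, if the arm or the gripper's body presses on something with over 40 N, if the wrist force passes 120 N, or if a joint passes its speed limit or range.

## Working session

There is one attempt and no reset: what is moved stays moved. The work goes in short steps, Python scripts to look and compute and a shell command to move; the robot and the scene stay as the last step left them, time stands still between calls to the robot, and variables do not carry over. Pictures are saved under pics/ and viewed, at most 10 in all, crops included, and the job is handed in when it is done.

```bash
mkdir -p pics; ls; cat > h.py <<'E'
import numpy as np, cv2
from cell import robot
from scipy.spatial.transform import Rotation as Ro
def save(n,f):
    c=robot.capture(n); cv2.imwrite('pics/'+f+'.png',c['img']); np.save('pics/'+f+'.npy',{k:np.array(v) for k,v in c.items() if k!='img'},allow_pickle=True); return c
def ray(f,uv,state=None):
    c=np.load('pics/'+f+'.npy',allow_pickle=True).item(); K=c['mtx']
    x=np.array([(uv[0]-K[0,2])/K[0,0],(uv[1]-K[1,2])/K[1,1]])
    if 'R' in c:
        d=np.r_[x,1]; return -c['R'].T@c['t'], c['R'].T@d/np.linalg.norm(d)
    r=np.linalg.norm(x); d=np.r_[x/max(r,1e-9)*np.sin(r),np.cos(r)]
    H=c['hand_eye']; p,rv=c['pose'][:3],c['pose'][3:]; R=Ro.from_rotvec(rv).as_matrix()
    return p+R@H[:3,3], R@H[:3,:3]@d
def atz(f,uv,z):
    o,d=ray(f,uv); return o+d*(z-o[2])/d[2]
def wrist(f):
    s=robot.observe(); c=robot.capture('wrist'); cv2.imwrite('pics/'+f+'.png',c['img'])
    D={k:np.array(v) for k,v in c.items() if k!='img'}; D['pose']=np.r_[s['position'],s['ee_rot']]
    np.save('pics/'+f+'.npy',D,allow_pickle=True)
def tri(*a):
    A=0;b=0
    for f,uv in a:
        o,d=ray(f,uv); M=np.eye(3)-np.outer(d,d); A=A+M; b=b+M@o
    return np.linalg.solve(A,b)
E
python3 - <<'E'
from h import *
for n in('scene','side'): save(n,n+'0')
wrist('w0')
a=[cv2.imread(f'pics/{f}.png') for f in('scene0','side0')]
cv2.imwrite('pics/ab.png',cv2.resize(np.vstack(a),None,fx=.78,fy=.78))
s=robot.observe(); print({k:np.round(v,4) for k,v in s.items()})
for f in('scene0','side0','w0'):
    c=np.load(f'pics/{f}.npy',allow_pickle=True).item(); print(f,{k:np.round(v,3).tolist() for k,v in c.items()})
E
```

```text
pics
{'time_s': np.float64(0.15), 'joint_positions': array([ 1.0429,  0.0878,  1.3719, -0.    ,  1.6836, -0.1031]), 'qd': array([-0.0004, -0.0003, -0.0039,  0.0015,  0.0026, -0.0004]), 'joint_torque': array([ 2.00000e-03, -3.52373e+01, -3.13681e+01,  0.00000e+00,
        8.00000e-03,  0.00000e+00]), 'position': array([0.2266, 0.5011, 0.4038]), 'ee_rot': array([-6.6210e-01, -3.0705e+00,  2.6000e-03]), 'force': array([-0.1828,  0.6372,  0.5491]), 'wrist_torque': array([-0.0117, -0.0028,  0.0036]), 'finger_force': np.float64(0.0), 'grip_width': np.float64(0.0851)}
scene0 {'mtx': [[354.541, 0.0, 254.103], [0.0, 354.541, 192.496], [0.0, 0.0, 1.0]], 'R': [[0.191, -0.981, 0.021], [-0.532, -0.121, -0.838], [0.825, 0.149, -0.546]], 't': [-0.096, 0.398, 0.492]}
side0 {'mtx': [[440.66, 0.0, 248.329], [0.0, 440.66, 192.58], [0.0, 0.0, 1.0]], 'R': [[0.329, -0.944, -0.012], [-0.508, -0.167, -0.845], [0.796, 0.284, -0.534]], 't': [-0.164, 0.383, 0.9]}
w0 {'mtx': [[297.319, 0.0, 253.304], [0.0, 297.319, 191.311], [0.0, 0.0, 1.0]], 'hand_eye': [[-0.0, -0.952, -0.307, 0.079], [1.0, -0.0, 0.001, -0.0], [-0.001, -0.307, 0.952, 0.032], [0.0, 0.0, 0.0, 1.0]], 'pose': [0.227, 0.501, 0.404, -0.662, -3.07, 0.003]}
```

View pics/scene0.png

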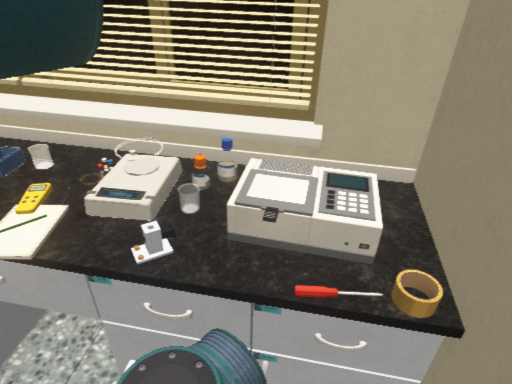

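View pics/side0.png

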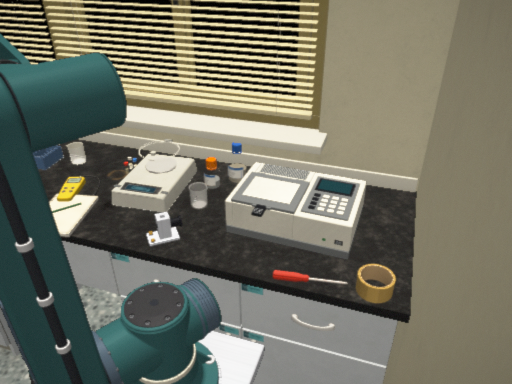

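The scene view shows the photometer at about (230–380, 160–260), its black tongue at (270,214), the holder at (152,240) with its tube pointing right, and the screwdriver at (335,292). I'll zoom in for corners.

```bash
python3 - <<'E'
import cv2
a=cv2.imread('pics/scene0.png')[140:300,125:391]
cv2.imwrite('pics/z1.png',cv2.resize(a,None,fx=3,fy=3,interpolation=cv2.INTER_CUBIC))
a=cv2.imread('pics/side0.png')[140:300,125:391]
cv2.imwrite('pics/z2.png',cv2.resize(a,None,fx=3,fy=3,interpolation=cv2.INTER_CUBIC))
E
```

```text
(no output)
```

View pics/z1.png

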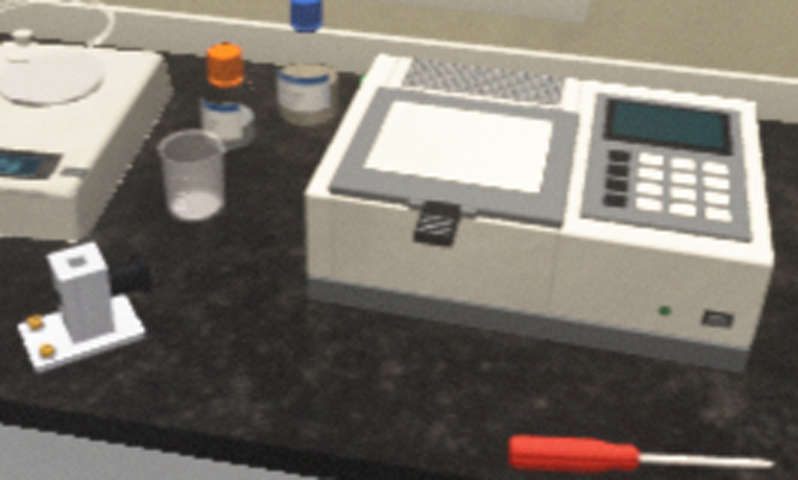

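View pics/z2.png

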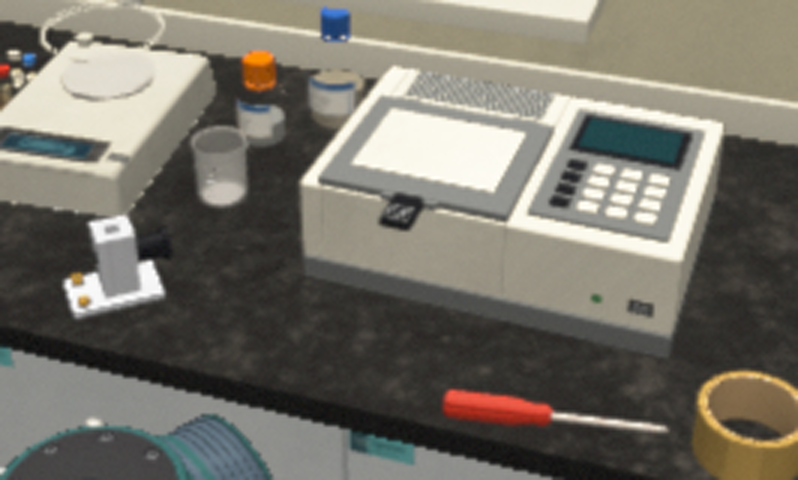

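```bash
python3 - <<'E'
from h import *
from scipy.optimize import least_squares
C={f:np.load(f'pics/{f}.npy',allow_pickle=True).item() for f in('scene0','side0')}
def fit(L,obs,x0):
    def res(p):
        c,s=np.cos(p[2]),np.sin(p[2]);r=[]
        for f,o in obs.items():
            for n,uv in o.items():
                q=np.array(L[n])/1000; X=np.array([p[0]+c*q[0]-s*q[1],p[1]+s*q[0]+c*q[1],q[2]])
                k=C[f]['mtx']@(C[f]['R']@X+C[f]['t']); r+=list(k[:2]/k[2]-(np.array(uv)/3+[125,140]))
        return np.array(r)
    o=least_squares(res,x0,loss='soft_l1'); return o.x,np.round(res(o.x).reshape(-1,2),1).tolist()
P={'a':(-125,180,0),'b':(-125,-180,0),'c':(-125,180,120),'d':(-125,-180,120),'e':(125,180,120),'f':(125,-180,120)}
po={'scene0':dict(zip('abcdef',[(310,298),(745,366),(309,192),(770,262),(380,57),(757,102)])),'side0':dict(zip('abcdef',[(305,275),(668,352),(303,182),(690,258),(395,70),(720,122)]))}
p,r=fit(P,po,[.5,-.1,0]);print('phot',p,r)
H={'1':(18,18,75),'2':(18,-18,75),'3':(-18,-18,75),'4':(-18,18,75),'5':(28,50,8),'6':(-28,50,8),'7':(-28,-38,8)}
ho={'scene0':dict(zip('1234567',[(50,255),(97,245),(108,268),(63,280),(19,322),(38,360),(143,322)])),'side0':dict(zip('1234567',[(90,225),(125,217),(135,238),(100,246),(66,288),(74,308),(162,291)]))}
h,r=fit(H,ho,[.4,.3,0]);print('hold',h,r)
c,s=np.cos(p[2]),np.sin(p[2])
for n,q in dict(tongue=(-152,68),hinge=(46,68),guide=(-40,68),port=(-40,2)).items():
    print(n,p[0]+c*q[0]-s*q[1],p[1]+s*q[0]+c*q[1])
s=robot.observe();print(Ro.from_rotvec(s['ee_rot']).as_matrix().round(3))
for uv in((440,240),):print('tonguetip',atz('scene0',(415/3+125,240/3+140),.12),atz('scene0',(453/3+125,245/3+140),.12))
E
```

```text
phot [ 0.61413273 -0.11828444 -0.034293  ] [[-0.1, 2.3], [-0.1, 4.3], [-0.7, -0.8], [2.7, -0.5], [-0.2, -2.5], [0.1, -1.8], [0.4, 1.2], [0.5, 3.6], [-0.6, -1.5], [-1.7, -0.5], [-0.6, -3.3], [2.7, -1.5]]
hold [0.42264087 0.23235129 0.69146692] [[-0.1, 0.2], [-0.7, -0.7], [-0.0, 0.0], [-0.5, 0.6], [0.3, 0.8], [-0.6, 2.5], [0.9, 3.4], [0.3, -1.5], [0.9, -1.4], [0.2, -1.7], [-0.8, -1.6], [-0.3, -3.5], [0.2, 1.0], [1.1, -0.2]]
tongue -148.9650326102087 73.05324894107656
hinge 48.918553851226974 66.26456650930135
guide -37.03088269262894 69.21318615138553
port -39.29377683655401 3.251990664240289
[[-0.911  0.412 -0.001]
 [ 0.412  0.911 -0.001]
 [ 0.    -0.002 -1.   ]]
tonguetip [ 0.44941321 -0.02911485  0.12      ] [ 0.44954888 -0.05768318  0.12      ]
```

```bash
cat >> h.py <<'E'
def Rd(yang): # tool down, tool y at world angle yang
    a=yang+np.pi/2; x=np.array([np.cos(a),np.sin(a),0]); z=np.array([0,0,-1.]); return np.c_[x,np.cross(z,x),z]
def go(p,R,n,start=None):
    if start is None:
        s=robot.observe(); p0,R0=s['position'],Ro.from_rotvec(s['ee_rot']).as_matrix()
    else: p0,R0=start
    dr=Ro.from_matrix(R0.T@R).as_rotvec()/n; q=np.array(p0);Rc=R0
    for i in range(n):
        print(*np.round(Rc.T@(np.array(p)-p0)/n*1000,1),*np.round(dr,3)); Rc=Rc@Ro.from_rotvec(dr).as_matrix()
E
python3 - <<'E'
from h import *
go([.465,-.045,.40],Rd(np.pi/2-.034),14)
E
```

```text
-31.6 -28.5 0.3 -0.0 -0.0 -0.028
-30.8 -29.4 0.3 -0.0 -0.0 -0.028
-29.9 -30.2 0.3 -0.0 -0.0 -0.028
-29.1 -31.1 0.3 -0.0 -0.0 -0.028
-28.2 -31.9 0.3 -0.0 -0.0 -0.028
-27.3 -32.6 0.3 -0.0 -0.0 -0.028
-26.4 -33.4 0.3 -0.0 -0.0 -0.028
-25.4 -34.1 0.3 -0.0 -0.0 -0.028
-24.5 -34.8 0.3 -0.0 -0.0 -0.028
-23.5 -35.5 0.3 -0.0 -0.0 -0.028
-22.5 -36.1 0.3 -0.0 -0.0 -0.028
-21.5 -36.7 0.3 -0.0 -0.0 -0.028
-20.5 -37.3 0.3 -0.0 -0.0 -0.028
-19.4 -37.9 0.3 -0.0 -0.0 -0.028
```

```bash
python3 -m crank '[-32,-28,0,0,0,-0.028,0, -31,-29,0,0,0,-0.028,0, -30,-30,0,0,0,-0.028,0, -29,-31,0,0,0,-0.028,0, -28,-32,0,0,0,-0.028,0, -27,-33,0,0,0,-0.028,0, -26,-33,0,0,0,-0.028,0, -25,-34,0,0,0,-0.028,0]'
python3 -m crank '[-24,-35,0,0,0,-0.028,0, -24,-36,0,0,0,-0.028,0, -23,-36,0,0,0,-0.028,0, -22,-37,0,0,0,-0.028,0, -20,-37,0,0,0,-0.028,0, -19,-38,0,0,0,-0.028,0, 0,0,0,0,0,0,0, 0,0,0,0,0,0,0]'
python3 - <<'E'
from h import *
wrist('w1')
E
```

```text
time_s: 0.95
position: [0.3628, 0.1887, 0.4045]
ee_rot: [0.313, 3.126, 0.0]
force: [-0.2, 0.0, 0.7]
grip_width: 0.0854
finger_force: 0.0
time_s: 1.75
position: [0.4651, -0.045, 0.404]
ee_rot: [-0.055, -3.139, -0.001]
force: [-0.1, 0.5, -0.6]
grip_width: 0.0855
finger_force: 0.0
```

View pics/w1.png

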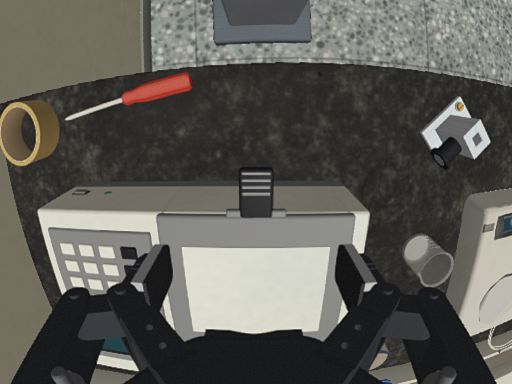

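Wrist view: tongue from tip (256,168) to lid edge (256,215); holder at the upper right (block top about (474,138), tube toward (443,153)).

```bash
python3 - <<'E'
from h import *
print('tip',atz('w1',(256,168),.128),'root',atz('w1',(256,213),.126))
print('lidFL',atz('w1',(354,213),.124),'FR',atz('w1',(160,213),.124))
print('block top',[atz('w1',u,.075).round(4) for u in((468,118),(490,137),(480,158),(457,138))])
print('foot',[atz('w1',u,.008).round(4) for u in((460,97),(422,133))])
print('tubeend',atz('w1',(440,158),.045))
E
```

```text
tip [ 0.4437939  -0.04159704  0.128     ] root [ 0.48546101 -0.04293223  0.126     ]
lidFL [0.49044757 0.04909831 0.124     ] FR [ 0.48375273 -0.13229735  0.124     ]
block top [array([0.3983, 0.2159, 0.075 ]), array([0.4195, 0.2594, 0.075 ]), array([0.4474, 0.2442, 0.075 ]), array([0.4235, 0.1997, 0.075 ])]
foot [array([0.3715, 0.2558, 0.008 ]), array([0.4272, 0.1887, 0.008 ])]
tubeend [0.45450059 0.19750494 0.045     ]
```

```bash
python3 -m crank '[4,3,26,0,0,0,0, 0,0,35,0,0,0,0, 0,0,35,0,0,0,0, 0,0,30,0,0,0,0, 0,0,0,0,0,0,0, 0,0,0,0,0,0,1, 0,0,0,0,0,0,1, 0,0,0,0,0,0,1]'
python3 -m crank '[0,0,0,0,0,0,1, 0,0,0,0,0,0,1, 0,0,0,0,0,0,1, 0,0,0,0,0,0,1, 0,0,0,0,0,0,1, 0,0,0,0,0,0,1, 0,0,0,0,0,0,1, 0,0,0,0,0,0,1]'
python3 - <<'E'
import numpy as np
th=np.linspace(0,1.86,23)
x=-198*np.cos(th);z=198*np.sin(th)
print(np.c_[-np.diff(x),-np.diff(z)].round(1).tolist())
E
```

```text
time_s: 2.6
position: [0.4619, -0.041, 0.2812]
ee_rot: [0.051, 3.137, -0.001]
force: [0.1, -0.0, 0.5]
grip_width: 0.0438
finger_force: 0.0
time_s: 3.4
position: [0.4617, -0.0421, 0.281]
ee_rot: [0.052, 3.138, -0.005]
force: [-1.7, -3.7, 6.9]
grip_width: 0.029
finger_force: 59.4
[[-0.7, -16.7], [-2.1, -16.6], [-3.5, -16.4], [-4.9, -16.0], [-6.2, -15.5], [-7.5, -15.0], [-8.7, -14.3], [-9.9, -13.5], [-11.0, -12.6], [-12.0, -11.6], [-13.0, -10.6], [-13.8, -9.4], [-14.6, -8.2], [-15.2, -7.0], [-15.7, -5.7], [-16.2, -4.3], [-16.5, -2.9], [-16.7, -1.5], [-16.7, -0.1], [-16.7, 1.3], [-16.5, 2.7], [-16.2, 4.1]]
```

```bash
python3 -m crank '[-0.7,0,-16.7,0,0,0,1, -2.1,0,-16.6,0,0,0,1, -3.5,0,-16.4,0,0,0,1, -4.9,0,-16,0,0,0,1, -6.2,0,-15.5,0,0,0,1, -7.5,0,-15,0,0,0,1, -8.7,0,-14.3,0,0,0,1, 0,0,0,0,0,0,1]'
```

```text
time_s: 4.2
position: [0.4959, -0.0433, 0.3896]
ee_rot: [0.053, 3.139, -0.004]
force: [3.3, -5.1, -4.1]
grip_width: 0.0286
finger_force: 60.8
```

Moving with the lid (width held, low forces). Continuing.

```bash
python3 -m crank '[-9.9,0,-13.5,0,0,0,1, -11,0,-12.6,0,0,0,1, -12,0,-11.6,0,0,0,1, -13,0,-10.6,0,0,0,1, -13.8,0,-9.4,0,0,0,1, -14.6,0,-8.2,0,0,0,1, -15.2,0,-7,0,0,0,1, 0,0,0,0,0,0,1]'
python3 -m crank '[-15.7,0,-5.7,0,0,0,1, -16.2,0,-4.3,0,0,0,1, -16.5,0,-2.9,0,0,0,1, -16.7,0,-1.5,0,0,0,1, -16.7,0,-0.1,0,0,0,1, 0,0,0,0,0,0,1, 0,0,0,0,0,0,1, 0,0,0,0,0,0,1]'
```

```text
time_s: 5.0
position: [0.5854, -0.0465, 0.4602]
ee_rot: [-0.054, -3.138, 0.002]
force: [1.5, -5.8, -5.6]
grip_width: 0.029
finger_force: 62.5
time_s: 5.8
position: [0.6658, -0.0492, 0.4745]
ee_rot: [-0.055, -3.138, 0.003]
force: [0.2, -5.8, -6.6]
grip_width: 0.029
finger_force: 63.0
```

```bash
python3 -m crank '[-16.7,0,1.3,0,0,0,1, -16.5,0,2.7,0,0,0,1, -16.2,0,4.1,0,0,0,1, -5,0,2,0,0,0,1, 0,0,0,0,0,0,1, 0,0,0,0,0,0,1, 0,0,0,0,0,0,1, 0,0,0,0,0,0,1]'
python3 - <<'E'
from h import *
save('scene','s1');save('side','sd1')
a=[cv2.imread(f'pics/{f}.png')[100:300,200:400] for f in('s1','sd1')]
cv2.imwrite('pics/s1m.png',cv2.resize(np.hstack(a),None,fx=2,fy=2))
E
```

```text
time_s: 6.6
position: [0.7197, -0.0511, 0.4656]
ee_rot: [-0.055, -3.138, 0.003]
force: [-1.1, -5.2, -2.4]
grip_width: 0.0289
finger_force: 59.9
```

View pics/s1m.png

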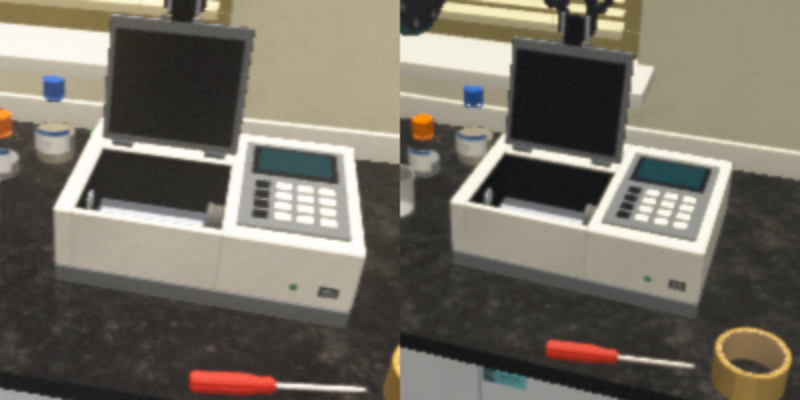

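Lid stands well past upright (about 1.88 rad), and the well with its seal at left image (213,212) is free. Releasing, then to the holder.

```bash
python3 -m crank '[0,0,0,0,0,0,0, 0,0,0,0,0,0,0, 0,0,0,0,0,0,0, 0,0,0,0,0,0,0, 10,0,0,0,0,0,0, 25,0,-5,0,0,0,0, 40,0,-5,0,0,0,0, 45,0,0,0,0,0,0]'
python3 - <<'E'
from h import *
go([.423,.231,.36],Rd(.69),9)
E
```

```text
time_s: 7.5
position: [0.5995, -0.0454, 0.4769]
ee_rot: [0.05, 3.139, 0.0]
force: [-0.5, 0.3, 1.1]
grip_width: 0.0855
finger_force: 0.0
20.6 30.1 13.0 0.0 0.0 0.094
23.4 28.0 13.0 0.0 0.0 0.094
25.9 25.7 13.0 0.0 0.0 0.094
28.2 23.1 13.0 0.0 0.0 0.094
30.2 20.4 13.0 0.0 0.0 0.094
32.0 17.4 13.0 0.0 0.0 0.094
33.5 14.3 13.0 0.0 0.0 0.094
34.7 11.1 13.0 0.0 0.0 0.094
35.6 7.8 13.0 0.0 0.0 0.094
```

```bash
python3 -m crank '[21,30,13,0,0,0.094,0, 23,28,13,0,0,0.094,0, 26,26,13,0,0,0.094,0, 28,23,13,0,0,0.094,0, 30,20,13,0,0,0.094,0, 32,17,13,0,0,0.094,0, 33,14,13,0,0,0.094,0, 35,11,13,0,0,0.094,0]'
python3 -m crank '[36,8,13,0,0,0.094,0, 0,0,0,0,0,0,0, 0,0,0,0,0,0,0, 0,0,0,0,0,0,0, 0,0,0,0,0,0,0, 0,0,0,0,0,0,0, 0,0,0,0,0,0,0, 0,0,0,0,0,0,0]'
python3 - <<'E'
from h import *
wrist('w2')
a=cv2.imread('pics/w2.png')[90:340,110:430]
cv2.imwrite('pics/w2c.png',cv2.resize(a,None,fx=2.4,fy=2.4,interpolation=cv2.INTER_CUBIC))
E
```

```text
time_s: 8.3
position: [0.4419, 0.2, 0.3727]
ee_rot: [1.206, 2.9, 0.003]
force: [0.9, 0.1, 1.1]
grip_width: 0.0852
finger_force: 0.0
time_s: 9.1
position: [0.4236, 0.2295, 0.3596]
ee_rot: [1.337, 2.843, 0.0]
force: [-0.2, 0.4, -0.3]
grip_width: 0.0853
finger_force: 0.0
```

View pics/w2c.png

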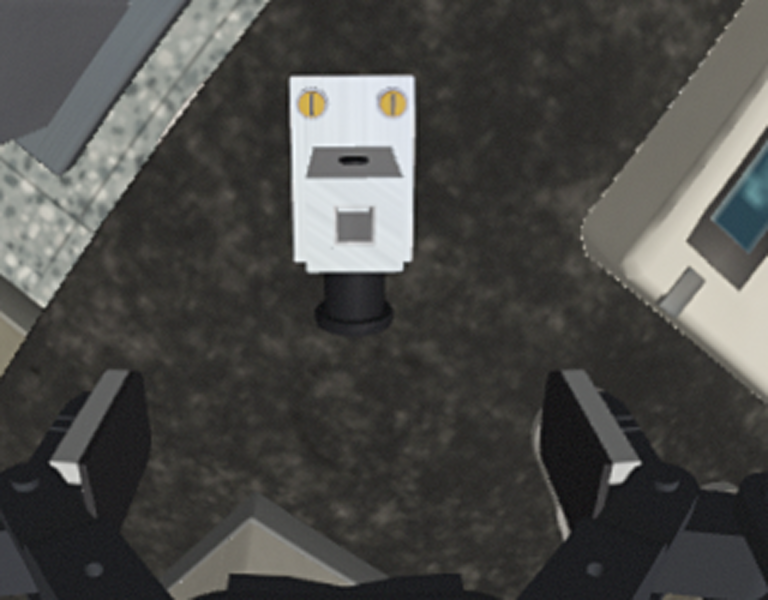

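The holder is almost aligned with the tool: block top's edges at crop rows 177 and 272, columns 304–404, brass screws at (312,103) and (392,103).

```bash
python3 - <<'E'
from h import *
f=lambda u,z:atz('w2',(u[0]/2.4+110,u[1]/2.4+90),z)
A=[f(u,.075) for u in((306,177),(404,177),(405,271),(304,271))]
B=[f(u,.008) for u in((290,75),(415,75))]
print(np.round(A,4),np.round(B,4),'len',np.linalg.norm(A[0]-A[1]),np.linalg.norm(A[1]-A[2]),np.linalg.norm(B[0]-B[1]))
m=np.mean(A,0);print('centre',m)
for d in(A[1]-A[0],A[2]-A[3],B[1]-B[0]): print(np.arctan2(d[1],d[0]))
t=f((354,320),.045)-m; print('tube yaw',np.arctan2(t[0],-t[1]), np.hypot(*t[:2]))
s=robot.observe();R=Ro.from_rotvec(s['ee_rot']).as_matrix();print('toolx,y to centre mm',R.T@(m-s['position'])*1000,'tooly ang',np.arctan2(R[1,1],R[0,1]))
E
```

```text
[[0.3983 0.2381 0.075 ]
 [0.4257 0.2608 0.075 ]
 [0.4499 0.2336 0.075 ]
 [0.4204 0.2093 0.075 ]] [[0.37   0.2563 0.008 ]
 [0.4129 0.292  0.008 ]] len 0.03562445339987722 0.03637528551807373 0.05586463538546424
centre [0.42357922 0.23545636 0.075     ]
0.6918687618190066
0.69034310916817
0.6929134010496402
tube yaw 0.698201758242078 0.051759866518722004
toolx,y to centre mm [  4.50702483   3.78669866 284.58312004] tooly ang 0.6913564273290133
```

```bash
python3 -m crank '[4.5,3.8,22,0,0,0,0, 0,0,35,0,0,0,0, 0,0,40,0,0,0,0, 0,0,30,0,0,0,0, 0,0,15.5,0,0,0,0, 0,0,0,0,0,0,0, 0,0,0,0,0,0,1, 0,0,0,0,0,0,1]'
python3 -m crank '[0,0,0,0,0,0,1, 0,0,0,0,0,0,1, 0,0,0,0,0,0,1, 0,0,0,0,0,0,1, 0,0,0,0,0,0,1, 0,0,0,0,0,0,1, 0,0,0,0,0,0,1, 0,0,0,0,0,0,1]'
```

```text
time_s: 9.95
position: [0.4241, 0.236, 0.2188]
ee_rot: [1.336, 2.841, 0.004]
force: [0.5, -0.8, 0.3]
grip_width: 0.0588
finger_force: 0.0
time_s: 10.75
position: [0.4239, 0.2359, 0.2187]
ee_rot: [1.336, 2.841, 0.003]
force: [-0.5, -0.7, 6.5]
grip_width: 0.035
finger_force: 62.6
```

```bash
python3 -m crank '[0,0,-10,0,0,0,1, 0,0,-25,0,0,0,1, 0,0,-35,0,0,0,1, 0,0,-40,0,0,0,1, 0,0,-40,0,0,0,1, 0,0,-35,0,0,0,1, 0,0,-15,0,0,0,1, 0,0,0,0,0,0,1]'
python3 - <<'E'
from h import *
print('seal',atz('s1',(306.5,206),.08))
s=robot.observe();print(s['grip_width'],s['force'])
go([.574,-.040,.42],Rd(-.034),12)
E
```

```text
time_s: 11.55
position: [0.4235, 0.2358, 0.419]
ee_rot: [1.335, 2.841, 0.005]
force: [0.3, 0.2, -4.9]
grip_width: 0.0352
finger_force: 61.6
seal [ 0.58336043 -0.12017008  0.08      ]
0.035161429186251314 [ 0.33870451  0.20803435 -4.93437282]
-25.7 -5.0 -0.1 0.0 -0.0 0.061
-26.0 -3.4 -0.1 0.0 -0.0 0.061
-26.1 -1.9 -0.1 0.0 -0.0 0.061
-26.2 -0.3 -0.1 0.0 -0.0 0.061
-26.2 1.3 -0.1 0.0 -0.0 0.061
-26.0 2.9 -0.1 0.0 -0.0 0.061
-25.8 4.4 -0.1 0.0 -0.0 0.061
-25.5 6.0 -0.1 0.0 -0.0 0.061
-25.1 7.5 -0.1 0.0 -0.0 0.061
-24.6 9.0 -0.1 0.0 -0.0 0.061
-24.0 10.5 -0.1 0.0 -0.0 0.061
-23.3 11.9 -0.1 0.0 -0.0 0.061
```

Holder lifted (about 5 N, ~0.5 kg). Carrying it over the well.

```bash
python3 -m crank '[-26,-5,0,0,0,0.06,1, -26,-3,0,0,0,0.06,1, -26,-2,0,0,0,0.06,1, -26,0,0,0,0,0.06,1, -26,1,0,0,0,0.06,1, -26,3,0,0,0,0.06,1, -26,4,0,0,0,0.06,1, -26,6,0,0,0,0.06,1]'
python3 -m crank '[-25,7,0,0,0,0.061,1, -25,9,0,0,0,0.061,1, -24,10,0,0,0,0.061,1, -23,12,0,0,0,0.061,1, 0,0,0,0,0,0,1, 0,0,0,0,0,0,1, 0,0,0,0,0,0,1, 0,0,0,0,0,0,1]'
python3 - <<'E'
from h import *
wrist('w3'); save('scene','s3')
a=cv2.imread('pics/w3.png')[60:384,56:456]
cv2.imwrite('pics/w3c.png',cv2.resize(a,None,fx=1.85,fy=1.85,interpolation=cv2.INTER_CUBIC))
s=robot.observe();R=Ro.from_rotvec(s['ee_rot']).as_matrix();print(R.round(4),s['position'])
E
```

```text
time_s: 12.35
position: [0.5243, 0.0506, 0.4129]
ee_rot: [-1.973, -2.437, 0.007]
force: [0.1, 0.3, -4.5]
grip_width: 0.0347
finger_force: 61.5
time_s: 13.15
position: [0.5733, -0.0395, 0.4162]
ee_rot: [-2.254, -2.186, 0.001]
force: [0.2, 0.1, -3.6]
grip_width: 0.0355
finger_force: 61.4
[[ 3.070e-02  9.995e-01 -1.000e-04]
 [ 9.995e-01 -3.070e-02  2.000e-04]
 [ 2.000e-04 -1.000e-04 -1.000e+00]] [ 0.57337437 -0.03959004  0.41693171]
```

View pics/w3c.png

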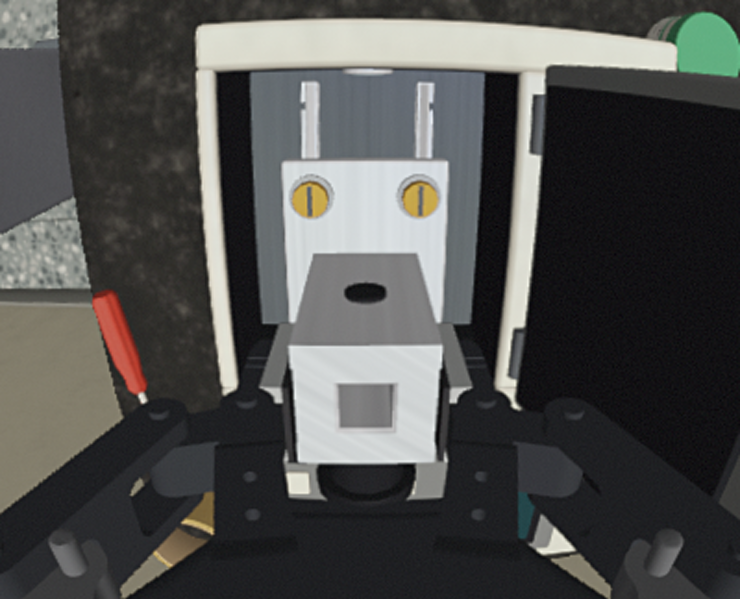

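Wrist view: holder hanging straight; rails visible beyond it, left strip at crop columns 302–319, right strip 416–433, starting at row 82.

```bash
python3 - <<'E'
from h import *
f=lambda u,z:atz('w3',(u[0]/1.85+56,u[1]/1.85+60),z)
z=.045
L1,R1,L2,R2=[f(u,z) for u in((310.5,83),(424,83),(311,155),(424.5,155))]
print(L1,R1,L2,R2,'sep',np.hypot(*(L1-R1)[:2]))
m1,m2=(L1+R1)/2,(L2+R2)/2;print('mid',m1,m2)
print('inner/outer at row155',[f((u,155),z)[0].round(4) for u in(302,319,416,433)])
d=np.array([.034,.9994,0]); 
g=m1-.080*d; print('guide from rail end',g, 'x at mid2:',m2[0]-.034*(m2[1]-g[1]))
# rim corners: rear/front wall inner at rim z=.12
print('rim',[f(u,.12).round(4) for u in((217,72),(527,72),(235,385))])
# holder foot corners under assumed z
zf=robot.observe()['position'][2]-.2187+.008
B=[f(u,zf) for u in((283,160),(448,160))];print('foot',B,np.hypot(*(B[0]-B[1])[:2]))
E
```

```text
[0.54117821 0.03372777 0.045     ] [0.61051112 0.03165185 0.045     ] [ 0.53939693 -0.01124722  0.045     ] [ 0.61021101 -0.01336914  0.045     ] sep 0.06936398296601134
mid [0.57584467 0.03268981 0.045     ] [ 0.57480397 -0.01230818  0.045     ]
inner/outer at row155 [np.float64(0.5337), np.float64(0.5444), np.float64(0.6049), np.float64(0.6156)]
guide from rail end [ 0.57312467 -0.04726219  0.045     ] x at mid2: 0.5736155365623302
rim [array([0.5031, 0.0434, 0.12  ]), array([0.6537, 0.0392, 0.12  ]), array([ 0.4945, -0.1297,  0.12  ])]
foot [array([0.5470288 , 0.01140318, 0.20623171]), array([0.60142523, 0.00974966, 0.20623171])] 0.054421555855767356
```

```bash
python3 -m crank '[0,1.2,15,0,0,0.003,1, 0,0,30,0,0,0,1, 0,0,35,0,0,0,1, 0,0,35,0,0,0,1, 0,0,20,0,0,0,1, 0,0,10,0,0,0,1, 0,0,0,0,0,0,1, 0,0,0,0,0,0,1]'
python3 -m crank '[0,0,3,0,0,0,1, 0,0,3,0,0,0,1, 0,0,3,0,0,0,1, 0,0,2,0,0,0,1, 0,0,0,0,0,0,1, 0,0,0,0,0,0,1, 0,0,0,0,0,0,1, 0,0,0,0,0,0,1]'
```

```text
time_s: 14.05
position: [0.5753, -0.0404, 0.2731]
ee_rot: [2.259, 2.181, 0.002]
force: [0.4, 0.5, -2.8]
grip_width: 0.0353
finger_force: 61.3
time_s: 14.85
position: [0.5749, -0.0404, 0.2612]
ee_rot: [2.26, 2.182, 0.0]
force: [-1.0, -0.9, -3.2]
grip_width: 0.0352
finger_force: 61.4
```

```bash
python3 -m crank '[0,0,2,0,0,0,1, 0,0,2,0,0,0,1, 0,0,1,0,0,0,1, 0,0,1,0,0,0,1, 0,0,0,0,0,0,1, 0,0,0,0,0,0,1, 0,0,0,0,0,0,1, 0,0,0,0,0,0,1]'
```

```text
time_s: 15.65
position: [0.5749, -0.0404, 0.2551]
ee_rot: [2.26, 2.182, 0.0]
force: [-0.5, -0.3, -4.2]
grip_width: 0.0352
finger_force: 61.4
```

```bash
python3 -m crank '[0,0,1,0,0,0,1, 0,0,0,0,0,0,1, 0,0,0.5,0,0,0,1, 0,0,0,0,0,0,1, 0,0,0.5,0,0,0,1, 0,0,0,0,0,0,1, 0,0,0,0,0,0,1, 0,0,0,0,0,0,1]'
python3 - <<'E'
from h import *
wrist('w4');save('scene','s4');save('side','sd4')
a=cv2.imread('pics/w4.png')[60:384,56:456]
cv2.imwrite('pics/w4c.png',cv2.resize(a,None,fx=1.85,fy=1.85,interpolation=cv2.INTER_CUBIC))
E
```

```text
time_s: 16.45
position: [0.5748, -0.0404, 0.2538]
ee_rot: [2.26, 2.182, 0.001]
force: [-3.2, 1.0, 3.0]
grip_width: 0.0354
finger_force: 62.3
```

View pics/w4c.png

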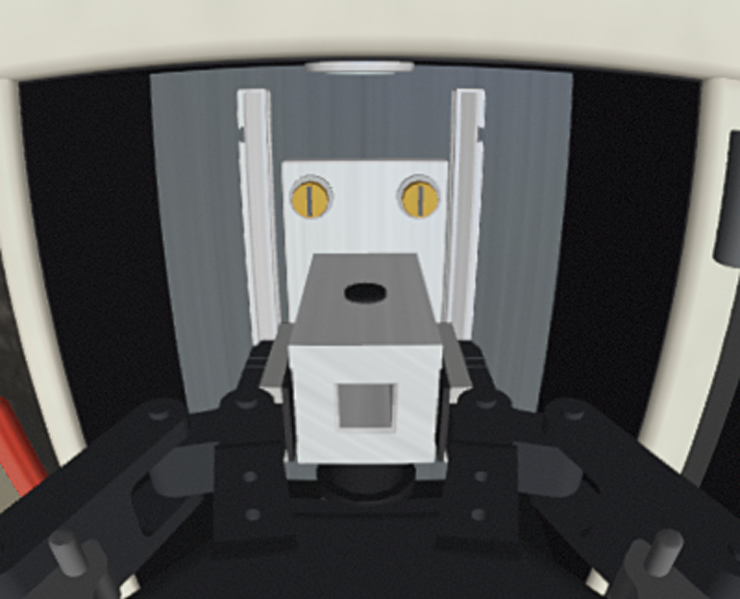

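The foot sits between the rails, slightly to the right (gap 11 px left, 4 px right). Easing off the floor pressure, centring, then sliding.

```bash
python3 -m crank '[0,0,-0.7,0,0,0,1, 0,-1.2,0,0,0,0,1, 0,0,0,0,0,0,1, 0,0,0,0,0,0,1, 0,0,0,0,0,0,1, 0,0,0,0,0,0,1, 0,0,0,0,0,0,1, 0,0,0,0,0,0,1]'
python3 -m crank '[-2,0,0,0,0,0,1, -3,0,0,0,0,0,1, -3,0,0,0,0,0,1, -3,0,0,0,0,0,1, -3,0,0,0,0,0,1, -1,0,0,0,0,0,1, 0,0,0,0,0,0,1, 0,0,0,0,0,0,1]'
```

```text
time_s: 17.4
position: [0.5738, -0.0405, 0.2538]
ee_rot: [2.26, 2.182, 0.0]
force: [1.4, -0.6, -1.4]
grip_width: 0.035
finger_force: 62.0
time_s: 18.2
position: [0.5731, -0.0556, 0.2538]
ee_rot: [2.26, 2.182, -0.001]
force: [-0.5, 1.4, 3.3]
grip_width: 0.0352
finger_force: 62.3
```

```bash
python3 -m crank '[0,0,-0.5,0,0,0,1, -1,0,0,0,0,0,1, -1,0,0,0,0,0,1, -1,0,0,0,0,0,1, 0,0,0,0,0,0,1, 0,0,0,0,0,0,1, 0,0,0,0,0,0,1, 0,0,0,0,0,0,1]'
python3 -m crank '[-1,0,0,0,0,0,1, -1,0,0,0,0,0,1, -1,0,0,0,0,0,1, 0,0,0,0,0,0,1, 0,0,0,0,0,0,1, 0,0,0,0,0,0,1, 0,0,0,0,0,0,1, 0,0,0,0,0,0,1]'
```

```text
time_s: 19.0
position: [0.5729, -0.0585, 0.2538]
ee_rot: [-2.26, -2.182, 0.001]
force: [-0.4, 0.6, -1.9]
grip_width: 0.0353
finger_force: 61.8
time_s: 19.8
position: [0.5728, -0.0612, 0.2539]
ee_rot: [-2.259, -2.182, 0.0]
force: [0.4, 2.4, -3.8]
grip_width: 0.0352
finger_force: 61.5
```

```bash
python3 -m crank '[-1,0,0,0,0,0,1, -1,0,0,0,0,0,1, 0,0,0,0,0,0,1, 0,0,0,0,0,0,1, 0,0,0,0,0,0,1, 0,0,0,0,0,0,1, 0,0,0,0,0,0,1, 0,0,0,0,0,0,1]'
python3 -m crank '[-1,0,0,0,0,0,1, -1,0,0,0,0,0,1, 0,0,0,0,0,0,1, 0,0,0,0,0,0,1, 0,0,0,0,0,0,1, 0,0,0,0,0,0,1, 0,0,0,0,0,0,1, 0,0,0,0,0,0,1]'
```

```text
time_s: 20.6
position: [0.5727, -0.0628, 0.254]
ee_rot: [-2.258, -2.181, -0.001]
force: [-0.8, 5.5, -4.0]
grip_width: 0.0351
finger_force: 61.6
time_s: 21.4
position: [0.5727, -0.0641, 0.2541]
ee_rot: [-2.257, -2.181, -0.003]
force: [-0.8, 7.2, -3.7]
grip_width: 0.035
finger_force: 61.7
```

```bash
python3 -m crank '[-1,0,0,0,0,0,1, -1,0,0,0,0,0,1, -0.5,0,0,0,0,0,1, 0,0,0,0,0,0,1, 0,0,0,0,0,0,1, 0,0,0,0,0,0,1, 0,0,0,0,0,0,1, 0,0,0,0,0,0,1]'
python3 -m crank '[0,0,0,0,0,0,1, 0,0,0,0,0,0,1, 0,0,0,0,0,0,1, 0,0,0,0,0,0,1, 0,0,0,0,0,0,1, 0,0,0,0,0,0,1, 0,0,0,0,0,0,1, 0,0,0,0,0,0,1]'
```

```text
time_s: 22.2
position: [0.5726, -0.0659, 0.2542]
ee_rot: [-2.256, -2.18, -0.006]
force: [-1.0, 9.5, -3.6]
grip_width: 0.035
finger_force: 61.7
time_s: 23.0
position: [0.5726, -0.0659, 0.2542]
ee_rot: [-2.256, -2.18, -0.006]
force: [-0.4, 9.8, -3.1]
grip_width: 0.0355
finger_force: 61.7
```

```bash
python3 -m crank '[-0.7,0,0,0,0,0,1, 0,0,0,0,0,0,1, 0,0,0,0,0,0,1, 0,0,0,0,0,0,1, 0,0,0,0,0,0,1, 0,0,0,0,0,0,1, 0,0,0,0,0,0,1, 0,0,0,0,0,0,1]'
python3 - <<'E'
from h import *
wrist('w5');save('scene','s5')
a=cv2.resize(cv2.imread('pics/w5.png')[60:360,56:456],(400,300)); b=cv2.resize(cv2.imread('pics/s5.png')[130:280,190:390],(400,300),interpolation=cv2.INTER_CUBIC)
cv2.imwrite('pics/w5c.png',np.hstack([a,b]))
E
```

```text
time_s: 23.8
position: [0.5726, -0.0664, 0.2542]
ee_rot: [-2.255, -2.18, -0.006]
force: [-1.1, 10.7, -2.9]
grip_width: 0.0351
finger_force: 61.7
```

View pics/w5c.png

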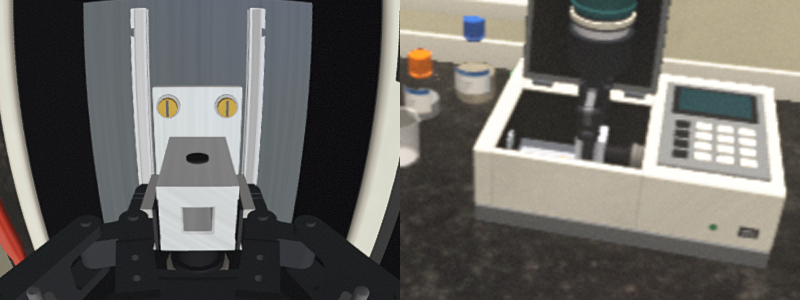

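The holder is flat in the guideway between the rails, its tube on the seal at right image (635,152). The lid is still open, beaker and bottle are undisturbed, and the push is steady at 10.7 N. Handing in.

```bash
python3 -c "
from cell import robot
print(robot.observe()['force']); print(robot.hand_in())"
```

```text
[-0.97158218 11.12566625 -2.04511275]
the job is handed in; nothing more can be done
None
```

I handed the job in at about 24 s: the lid is open to about 1.88 rad, and the cell holder is upright in the guideway, still gripped and pressed against the seal with a measured 11 N; the hand-in gave no verdict.

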